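# Sweep the cut heel lifts off the cutting block into the tray

## Task

The three black heel lifts on the white cutting block are cut: sweep them along the block and over its edge into the green tray with your fingers, so that all three end up fully inside it, below its rim. Push them only, never pick them up, and drop none on the bench or in the red tray. Leave the steel die and the punch standing where they are on the block, and everything else on the bench alone.

Things in the scene. Friction and masses are not known exactly. Their poses are not given: they have to be found in the camera images.
- block: white nylon cutting block, 50 mm thick, on a 30 mm dark steel bed plate, both 300 mm along x and 380 mm along y and fixed to the bench. Origin on the bench under its centre, z up: the top of the block is flat, 80 mm above the bench. A tray stands against each of its two ends at y = +190 and -190 mm; which tray is at which end changes.
- green_tray: the green plastic tray, 280 x 190 mm outside and 75 mm high, open at the top, walls and floor 4 mm thick, fixed to the bench. Its long side runs along one of the two y ends of the block with a 2 mm gap, its rim 5 mm below the block's top. Origin at the centre of its underside, axes parallel to the block's (x along the 280 mm). Two earlier lifts are fixed on its floor. The cut lifts go here.
- red_tray: the red plastic tray, 280 x 190 mm outside and 75 mm high, open at the top, walls and floor 4 mm thick, fixed to the bench. Its long side runs along one of the two y ends of the block with a 2 mm gap, its rim 5 mm below the block's top. Origin at the centre of its underside, axes parallel to the block's (x along the 280 mm). It holds rubber trimmings; no lift belongs here.
- lift_a: a black D-shaped rubber heel lift lying flat on the block: 8 mm thick, about 32 g, 59 mm from the straight edge to the round end and 58 mm across. Origin on its underside, at the centre of the round end (radius 29 mm); z up, the straight edge is 30 mm from the origin along its -x. Loose; it slides when pushed at its edge.
- lift_b: a black D-shaped rubber heel lift lying flat on the block: 8 mm thick, about 32 g, 59 mm from the straight edge to the round end and 58 mm across. Origin on its underside, at the centre of the round end (radius 29 mm); z up, the straight edge is 30 mm from the origin along its -x. Loose; it slides when pushed at its edge.
- lift_c: a black D-shaped rubber heel lift lying flat on the block: 8 mm thick, about 32 g, 59 mm from the straight edge to the round end and 58 mm across. Origin on its underside, at the centre of the round end (radius 29 mm); z up, the straight edge is 30 mm from the origin along its -x. Loose; it slides when pushed at its edge.
- die: strip-steel cutting die standing on the block among the lifts: a D-shaped ring, 68 mm across and 68 mm long, 32 mm high, 0.35 kg, wall 3 mm. Origin on its underside at its middle, z up. Loose. Leave where it stands.
- punch: dark steel hollow punch standing upright on the block near the middle of its far (+x) edge: 28 mm diameter, 50 mm high. Origin at the centre of its underside. Loose. Leave where it stands.
- mallet: a nylon mallet lying down on the bench behind the block: yellow head 90 mm long and 60 mm in diameter, wooden handle 160 mm; origin on the bench under the middle of the head. Leave alone.
- dye: an amber bottle with a black cap, 54 mm diameter, 120 mm high, standing on the bench; origin at the centre of its underside. Leave alone.
- tin: a round brass-coloured tin, 60 mm diameter, 30 mm high, on the bench; origin at the centre of its underside. Leave alone.
- heel: a finished stacked brown heel, 58 x 60 x 39 mm, on the bench; origin at the centre of its underside. Leave alone.
There are look-alikes about, which are no part of the job. What is shaped like the lift_a but brown or purple is not meant.

How it is judged:
By the outcome, as a careful person would: the job done as asked, in the order asked, and still so for the second after the job is handed in, with the robot touching nothing.
It also fails if it takes over 72 s, if anything falls off the work surface, if the arm or the gripper's body presses on something with over 40 N, if the wrist force passes 120 N, or if a joint passes its speed limit or range.

## Robot

A 6-joint arm with a two-finger parallel gripper is mounted at the origin on the work surface. World frame = base frame: x ahead of the robot, y to its left, z up, the work surface at z = 0. Lengths are in m, angles in rad, forces in N, time in s.
With the tool pointing down it reaches from about 0.35 to 0.85 m from the base axis. Payload 8.1 kg.
Tool frame: the origin (TCP) lies on the mounting face of the last link; the fingertips stand 186 mm ahead of it and the grasp point (between the pads) lies 167 mm ahead of it; y points along the fingers, x is the direction in which the jaws open and shut, and the axes are right-handed (so a half turn about y gives the same grasp; the last joint's range is limited). The gripper opens to 93 mm and grips with 3 to 60 N. Pads are 15 mm wide; open, the fingers measure 128 mm over their backs; the gripper's body (75 mm by 188 mm) begins 65 mm behind the grasp point.
Start: joints at [1.168, 0.13, 1.488, -0, 1.523, -0.085], TCP at [0.187, 0.57, 0.405] pointing down, gripper open.
Joint ranges: [-2.96, 2.96], [-0.89, 2.26], [0.02, 2.5], [-1.34, 4.48], [0, 2.73], [-2.66, 2.66]. Speed limits (rad/s): [2.39, 2.39, 2.79, 3.14, 3.14, 3.14].

## Interface

Orientations are given as a rotation vector (axis times angle).
In Python, from plant import robot, imaging gives the robot as it stands.
- The arm moves only by the shell command python3 -m inch 'ROWS' [OPENING] [FORCE]. ROWS is JSON, a list of rows, each an object of numbers: "x", "y", "z": the shift along the tool's x, y, z in mm; "twist": the turn about the tool's y in rad. In form: [{"x": .., "y": .., "z": .., "twist": ..}, ...]. A call has 1 to 12 rows; each row shifts and turns the commanded pose from where the row before left it, along the tool's axes as they then stand; what a row does not reach is not made up. A row lasts 1/10 s, in which the tool goes at most 50 mm and 8.59 degrees, less where a joint would pass 70% of its speed; a pose out of reach is approached as far as the arm can. A call with a gripper value outside its range is refused whole. OPENING is the gripper command: -1 is shut, 1 is fully open, values between are in proportion, set as the call begins (- or left out, the last holds). The fingers move at their own pace and stop on an object; FORCE is the grip in N (left out, the last holds). Time passes only in rows, so rows that do not move let the fingers close. It gives the time, the measured TCP pose, the force and the opening at its end, in the units of the state.
- robot.read_state(): the state, without advancing time (a new reading comes with each control period).
- imaging.read_camera(name): name is "scene" or "top"; returns a dict with "color" (400x640x3 uint8, red, green, blue), "depth" (400x640 float32, m along the optical axis (not along the pixel's ray), 0 where there is no reading), "fx", "fy", "cx", "cy" (pixels), "rvec" (rotation vector, rad) and "tvec" (3), from world to camera coordinates, as OpenCV has them. Camera axes: x right, y down, z forward; pixel columns grow to the right and rows downward; lengths in m; the calibration is good to about 2 mm. A picture is of the moment at which its call begins.
- robot.close_job(): hands the job in, once; it reports no verdict.
The state is a dict: "t": time; "q": joint angles; "dq": joint speeds; "joint_torque": joint torques, N m; "tool_pos": TCP position; "orientation": TCP orientation; "force": force on the tool from outside, world axes, zero at the start; "wrist_torque": the same for the moment, N m; "opening": finger opening in m.
Only numpy, scipy, OpenCV 4.12 (cv2) and the standard library are available. Lean on these libraries where they do the work, as an engineer would, in place of code of your own. Each camera call takes 0.05 s, during which the arm holds its last target.

## Working session

There is one attempt and no reset: what is moved stays moved. The work goes in short steps, Python scripts to look and compute and a shell command to move; the robot and the scene stay as the last step left them, time stands still between calls to the robot, and variables do not carry over. Pictures are saved under pics/ and viewed, and the job is handed in when it is done.

```bash
mkdir -p pics; ls; python3 - <<'E'
from plant import robot, imaging
import cv2,numpy as np
s=robot.read_state();print({k:np.round(v,3).tolist() for k,v in s.items()})
for n in("top","scene"):
    c=imaging.read_camera(n);cv2.imwrite(f"pics/{n}0.png",c["color"][:,:,::-1])
    print(n,c["fx"],c["cx"],c["cy"],c["rvec"],c["tvec"])
    np.savez(f"{n}0.npz",**c)
E
```

```text
pics
{'t': 0.0, 'q': [1.168, 0.131, 1.489, 0.0, 1.523, -0.085], 'dq': [-0.002, 0.001, 0.002, -0.002, -0.001, -0.0], 'joint_torque': [-0.001, -55.98, -49.179, 0.077, 0.034, -0.0], 'tool_pos': [0.187, 0.57, 0.404], 'orientation': [-1.344, -0.971, 0.973], 'force': [0.271, 0.189, 0.253], 'wrist_torque': [0.004, -0.026, 0.009], 'opening': 0.093}
top 386.307711617707 323.41951452442316 199.1514780013562 [ 2.16348374 -2.14503693  0.10537608] [-0.00225187  0.52561203  1.17004112]
scene 474.8131814882653 315.21432170586843 199.88088869671788 [ 2.07843119  0.64284662 -0.32238672] [-0.42825191 -0.1216608   1.52561486]
```

View pics/top0.png

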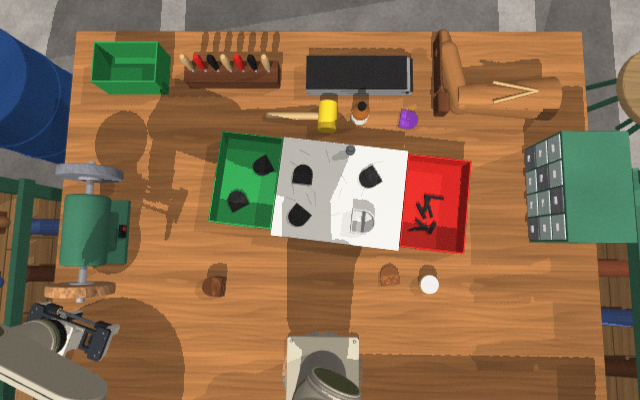

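View pics/scene0.png

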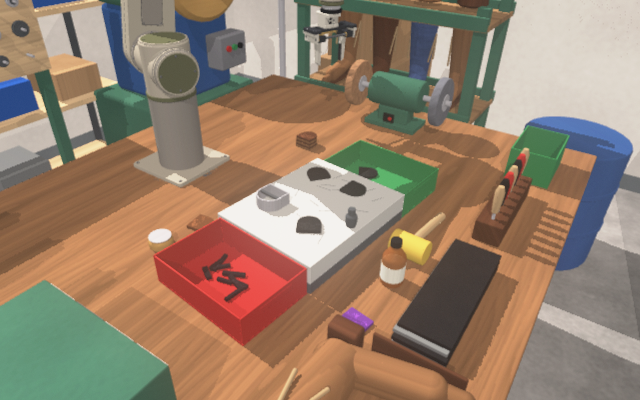

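The top view shows a green tray on the left at (246,180), the robot's +y end, and a red one on the right at (435,205). Three black lifts lie on the white block, at (302,175), (299,214) and (370,176). The die is at (362,219) and the punch at (350,150). Now I'll measure these.

```bash
cat > h.py <<'E'
import numpy as np,cv2
from scipy.spatial.transform import Rotation as R
def ray(c,uv,z):
    uv=np.atleast_2d(uv).astype(float);Rm=cv2.Rodrigues(c["rvec"])[0]
    o=-Rm.T@np.ravel(c["tvec"])
    d=np.c_[(uv[:,0]-c["cx"])/c["fx"],(uv[:,1]-c["cy"])/c["fy"],np.ones(len(uv))]@Rm
    return o+d*((z-o[2])/d[:,2])[:,None]
def proj(c,p):
    return cv2.projectPoints(np.atleast_2d(p).astype(float),np.ravel(c["rvec"]),np.ravel(c["tvec"]),np.array([[c["fx"],0,c["cx"]],[0,c["fy"],c["cy"]],[0,0,1.]]),None)[0][:,0]
def depthpts(c):
    v,u=np.mgrid[:400,:640];Rm=cv2.Rodrigues(c["rvec"])[0];z=c["depth"]
    p=np.stack([(u-c["cx"])/c["fx"]*z,(v-c["cy"])/c["fy"]*z,z],-1)
    return (p-np.ravel(c["tvec"]))@Rm
def blobs(c,roi,z,amin=60,thr=70):
    g=c["color"].max(2);m=np.zeros(g.shape,np.uint8);cv2.fillPoly(m,[np.int32(roi)],1)
    m=((g<thr)&(m>0)).astype(np.uint8)
    out=[]
    for k in cv2.findContours(m,cv2.RETR_EXTERNAL,cv2.CHAIN_APPROX_NONE)[0]:
        if cv2.contourArea(k)<amin: continue
        out.append((k[:,0],ray(c,k[:,0],z)))
    return out
E
python3 - <<'E'
from h import *
s=[-1.344,-0.971,0.973];print(np.round(R.from_rotvec(s).as_matrix(),3))
c=dict(np.load("top0.npz"));
P=depthpts(c)
# block top: white & height ~.08
w=((c["color"].min(2)>150)&(abs(P[...,2]-.08)<.02)).astype(np.uint8)
w=cv2.morphologyEx(w,cv2.MORPH_CLOSE,np.ones((15,15)))
k=max(cv2.findContours(w,0,cv2.CHAIN_APPROX_NONE)[0],key=cv2.contourArea)
X=ray(c,k[:,0],.08);r=cv2.minAreaRect(np.float32(X[:,:2]*1000));print("block",r,"medz",np.median(P[w>0][:,2]))
print(np.round(cv2.boxPoints(r)))
bx=cv2.boxPoints(cv2.minAreaRect(k));print(bx.round())
for uv,X in blobs(c,bx,.088,60,80):
    (x,y),rad=cv2.minEnclosingCircle(np.float32(X[:,:2]*1000));rr=cv2.minAreaRect(np.float32(X[:,:2]*1000))
    zz=P[int(uv[:,1].mean()),int(uv[:,0].mean()),2]
    print(uv.mean(0).round(),"mean",(X.mean(0)*1000).round(),"x",(X[:,0].min()*1e3).round(),(X[:,0].max()*1e3).round(),"y",(X[:,1].min()*1e3).round(),(X[:,1].max()*1e3).round(),rr,round(zz,3))
# tall things on block
m=((P[...,2]>.1)&(P[...,2]<.16)).astype(np.uint8);n,l,st,ce=cv2.connectedComponentsWithStats(m)
for i in range(1,n):
    if st[i,4]>15 and 200<ce[i,0]<480 and 120<ce[i,1]<260:
        q=P[l==i];print("tall",ce[i].round(),st[i],(np.percentile(q,2,axis=0)*1e3).round(),(np.percentile(q,98,axis=0)*1e3).round())
cv2.imwrite("pics/crop0.png",cv2.resize(c["color"][120:260,200:480,::-1],None,fx=2.8,fy=2.8,interpolation=cv2.INTER_CUBIC))
E
```

```text
[[ 0.313 -0.    -0.95 ]
 [ 0.95  -0.001  0.313]
 [-0.002 -1.    -0.   ]]
block ((540.09814453125, -46.66389465332031), (378.268310546875, 299.004150390625), 83.6177978515625) medz 0.07898623169739491
[[ 370. -218.]
 [ 668. -251.]
 [ 710.  125.]
 [ 413.  158.]]
[[270. 235.]
 [282. 136.]
 [410. 151.]
 [398. 250.]]
[298. 216.] mean [469.  76.  88.] x 442.0 504.0 y 40.0 105.0 ((468.2769470214844, 77.1048583984375), (55.74647521972656, 56.37788772583008), 50.74864196777344) 0.087
[369. 177.] mean [ 586. -134.   88.] x 556.0 619.0 y -166.0 -104.0 ((584.1319580078125, -132.43077087402344), (53.74528884887695, 55.46916961669922), 31.499711990356445) 0.086
[302. 175.] mean [590.  65.  88.] x 564.0 621.0 y 39.0 95.0 ((593.9282836914062, 64.84651184082031), (57.2849235534668, 56.49412155151367), 84.63282012939453) 0.088
tall [350. 150.] [346 145   9  10  72] [651. -88. 103.] [674. -64. 132.]
tall [362. 221.] [350 209  26  25 168] [ 420. -145.  103.] [486. -77. 114.]
```

View pics/crop0.png

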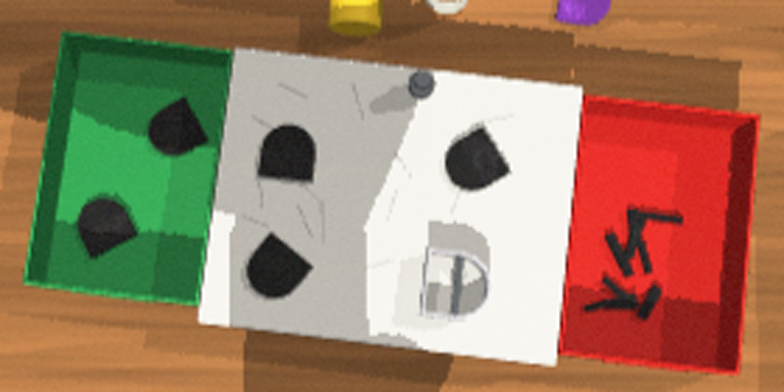

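The crop agrees: block 378x299 mm (given 380x300), lift tops at 0.087 and die and punch at the expected heights. 

Things that could be taken for a cut lift, by top-view pixel:
- **(263,165) and (238,200):** black, but the earlier lifts already in the green tray. Ignore.
- **(389,275) and (214,286):** brown lift and heel on the bench. Ignore.
- **(408,119):** purple. Ignore.
- **(425,210):** trimmings in the red tray. Ignore.
- **(168,65):** a different green box in the rack area. Ignore.
- **(302,175), (298,216) and (369,177):** the three targets, black and on the block.

Next: block-frame coordinates.

```bash
cat >> h.py <<'E'
C=np.array([540.1,-46.7]);by=np.array([.1112,.9938]);bx=np.array([.9938,-.1112])
def uv(p): p=np.atleast_2d(p)[:,:2]-C; return np.c_[p@bx,p@by]
def lifts(c):
    cor=[C+a*bx+b*by for a,b in((-149,-189),(149,-189),(149,300),(-149,300))]
    roi=proj(c,np.c_[np.array(cor)/1e3,np.full(4,.085)])
    for k,X in blobs(c,roi,.088,60,80):
        q=uv(X*1000);m=cv2.moments(np.float32(q));
        print("px",k.mean(0).round(),"u %.0f..%.0f v %.0f..%.0f"%(q[:,0].min(),q[:,0].max(),q[:,1].min(),q[:,1].max()),"centroid %.0f %.0f"%(m["m10"]/m["m00"],m["m01"]/m["m00"]))
def tall(c):
    P=depthpts(c)
    for n,lo,hi in(("die",.103,.118),("punch",.12,.14)):
        m=(P[...,2]>lo)&(P[...,2]<hi);q=uv(P[m]*1000);z=P[m][:,2];k=(abs(q[:,0])<150)&(abs(q[:,1])<190)
        q=q[k];
        if len(q): print(n,len(q),np.percentile(q,2,axis=0).round(),np.percentile(q,98,axis=0).round())
def where():
    from plant import robot
    s=robot.read_state();p=np.array(s["tool_pos"])*1e3;M=R.from_rotvec(s["orientation"]).as_matrix()
    print("t %.2f uv"%s["t"],uv(p).round(1),"tip z %.1f"%(p[2]-186),"toolx in block deg %.1f"%np.degrees(np.arctan2(M[:2,0]@by,M[:2,0]@bx)),"F",np.round(s["force"],1),"open",s["opening"],"q",np.round(s["q"],2),"down",np.round(M[:,1],3))
    return p,M
def delta(u,v,tipz):
    p,M=where();t=np.r_[C+u*bx+v*by,tipz+186];print("tool delta mm",(M.T@(t-p)).round(1))
E
python3 - <<'E'
from h import *
c=dict(np.load("top0.npz"));lifts(c);tall(c)
c2=dict(np.load("scene0.npz"));tall(c2)
delta(70,10,150)
E
```

```text
px [298. 216.] u -112..-50 v 79..143 centroid -83 114
px [240. 201.] u -89..-32 v 265..302 centroid -60 288
px [369. 177.] u 25..90 v -115..-52 centroid 55 -82
px [302. 175.] u 13..69 v 88..145 centroid 39 117
px [263. 166.] u 26..86 v 203..268 centroid 52 238
px [263. 139.] u 125..141 v 194..301 centroid 133 248
die 201 [-114. -108.] [131.  -6.]
punch 31 [118. -23.] [134.  -8.]
die 374 [-111. -110.] [141. -15.]
punch 52 [122. -26.] [138. -10.]
t 0.10 uv [[-419.1  573.4]] tip z 217.8 toolx in block deg 78.2 F [-0.6  0.4  0.3] open 0.09285592887805587 q [ 1.17  0.13  1.49 -0.    1.52 -0.09] down [-0.001 -0.002 -1.   ]
tool delta mm [-451.2   68.5 -594.2]
```

```bash
python3 -m inch '[{"x":-25,"z":-34},{"x":-25,"z":-34},{"x":-25,"z":-34},{"x":-25,"z":-34},{"x":-25,"z":-34},{"x":-25,"z":-34},{"x":-25,"z":-34},{"x":-25,"z":-34},{"x":-25,"z":-34},{"x":-25,"z":-34},{"x":-25,"z":-34},{"x":-25,"z":-34}]' -0.46
python3 -m inch '[{"twist":0.1365},{"twist":0.1365},{"twist":0.1365},{"twist":0.1365},{"twist":0.1365},{"twist":0.1365},{"twist":0.1365},{"twist":0.1365},{"twist":0.1365},{"twist":0.1365},{"twist":0}]'
python3 -c "
from h import *
delta(41,55,140)"
```

```text
t 0.10 uv [[-419.1  573.4]] tip z 217.8 toolx in block deg 78.2 F [-0.6  0.4  0.3] open 0.09285592887805587 q [ 1.17  0.13  1.49 -0.    1.52 -0.09] down [-0.001 -0.002 -1.   ]
tool delta mm [-413.    78.4 -556.6]$[0]: bad value
$[0]: bad value
```

```bash
python3 -m inch '[{"x":-25,"y":0,"z":-34,"twist":0}]' -0.46; python3 -m inch --help | head -20
```

```text
t: 0.2
tool_pos: [0.2101, 0.5371, 0.4036]
orientation: [-1.341, -0.973, 0.976]
force: [1.9, -0.9, -0.8]
opening: 0.0888invalid input: not JSON, or not a number
```

All four keys are needed in every row.

```bash
python3 -m inch '[{"x":-25,"y":0,"z":-34,"twist":0},{"x":-25,"y":0,"z":-34,"twist":0},{"x":-25,"y":0,"z":-34,"twist":0},{"x":-25,"y":0,"z":-34,"twist":0},{"x":-25,"y":0,"z":-34,"twist":0},{"x":-25,"y":0,"z":-34,"twist":0},{"x":-25,"y":0,"z":-34,"twist":0},{"x":-25,"y":0,"z":-34,"twist":0},{"x":-25,"y":0,"z":-34,"twist":0},{"x":-25,"y":0,"z":-34,"twist":0},{"x":-25,"y":0,"z":-34,"twist":0}]' 
python3 -m inch '[{"x":0,"y":0,"z":0,"twist":0.1365},{"x":0,"y":0,"z":0,"twist":0.1365},{"x":0,"y":0,"z":0,"twist":0.1365},{"x":0,"y":0,"z":0,"twist":0.1365},{"x":0,"y":0,"z":0,"twist":0.1365},{"x":0,"y":0,"z":0,"twist":0.1365},{"x":0,"y":0,"z":0,"twist":0.1365},{"x":0,"y":0,"z":0,"twist":0.1365},{"x":0,"y":0,"z":0,"twist":0.1365},{"x":0,"y":0,"z":0,"twist":0.1365},{"x":0,"y":0,"z":0,"twist":0}]'
python3 -c "
from h import *
delta(41,55,140)"
```

```text
t: 1.3
tool_pos: [0.4819, 0.1559, 0.4044]
orientation: [-1.343, -0.972, 0.972]
force: [1.1, 0.9, -0.0]
opening: 0.0248
t: 2.4
tool_pos: [0.4812, 0.1575, 0.4043]
orientation: [-1.569, 0.09, -0.089]
force: [0.7, 0.6, 0.3]
opening: 0.0251
t 2.40 uv [[-81.3 196.4]] tip z 218.3 toolx in block deg -0.2 F [0.7 0.6 0.3] open 0.02506007921506683 q [ 0.21 -0.12  1.74 -0.    1.52  0.33] down [-0.001 -0.    -1.   ]
tool delta mm [ 122.7   78.2 -141. ]
```

```bash
python3 -m inch '[{"x":25,"y":0,"z":-28,"twist":0},{"x":25,"y":0,"z":-28,"twist":0},{"x":25,"y":0,"z":-28,"twist":0},{"x":25,"y":0,"z":-28,"twist":0},{"x":23,"y":0,"z":-29,"twist":0},{"x":0,"y":40,"z":0,"twist":0},{"x":0,"y":40,"z":0,"twist":0},{"x":0,"y":25,"z":0,"twist":0},{"x":0,"y":10,"z":0,"twist":0},{"x":0,"y":8,"z":0,"twist":0},{"x":0,"y":0,"z":0,"twist":0}]'
python3 - <<'E'
from h import *
from plant import imaging
delta(41,55,83)
for n in("top","scene"):
    c=imaging.read_camera(n);a=c["color"][:,:,::-1]
    a=a[120:270,200:480] if n=="top" else a[100:300,200:450]
    cv2.imwrite(f"pics/{n}1.png",cv2.resize(a,None,fx=2.7,fy=2.7))
E
```

```text
t: 3.5
tool_pos: [0.5878, 0.0037, 0.2817]
orientation: [-1.569, 0.087, -0.087]
force: [0.2, -0.2, 0.9]
opening: 0.0252
t 3.50 uv [[41.8 55.4]] tip z 95.7 toolx in block deg 0.1 F [ 0.2 -0.2  0.9] open 0.025220741445456014 q [-0.08  0.19  1.65 -0.    1.3   0.03] down [-0.  0. -1.]
tool delta mm [-0.8 12.7 -0.4]
```

View pics/scene1.png

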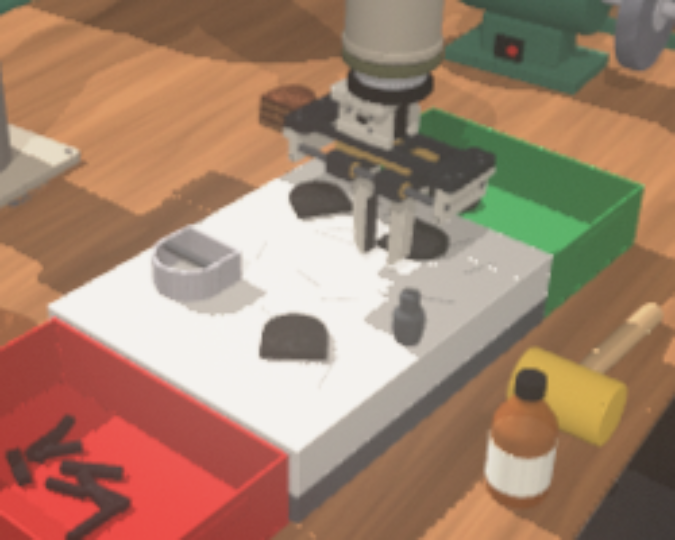

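View pics/top1.png

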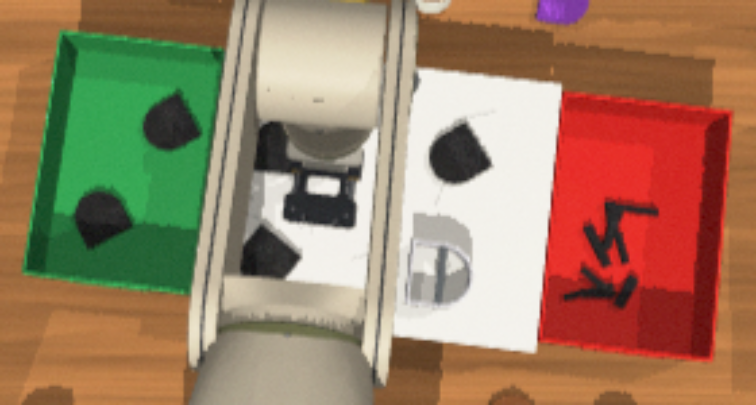

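The scene crop shows both fingers just behind lift A, clear of the punch at (408,320). Next I lower to about 3.5 mm above the block and push.

```bash
python3 -m inch '[{"x":0,"y":6,"z":0,"twist":0},{"x":0,"y":6,"z":0,"twist":0},{"x":0,"y":0,"z":0,"twist":0},{"x":0,"y":0,"z":8,"twist":0},{"x":0,"y":0,"z":8,"twist":0},{"x":0,"y":0,"z":10,"twist":0},{"x":0,"y":0,"z":10,"twist":0},{"x":0,"y":0,"z":10,"twist":0}]'
python3 - <<'E'
from h import *
from plant import imaging
where()
c=imaging.read_camera("scene");a=c["color"][:,:,::-1]
cv2.imwrite(f"pics/s2.png",cv2.resize(a[100:300,200:450],None,fx=2.7,fy=2.7))
E
```

```text
t: 4.4
tool_pos: [0.5931, 0.0505, 0.2699]
orientation: [-1.569, 0.087, -0.088]
force: [-0.4, -0.5, 0.5]
opening: 0.0253
t 4.40 uv [[ 41.8 102.5]] tip z 83.9 toolx in block deg -0.0 F [-0.4 -0.5  0.5] open 0.025315948024953926 q [-0.    0.22  1.64  0.    1.28  0.11] down [ 0.  0. -1.]
```

View pics/s2.png

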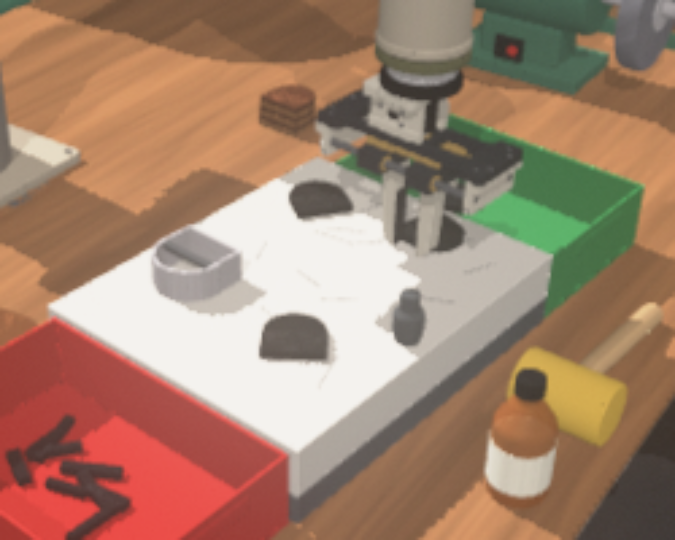

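```bash
python3 -m inch '[{"x":0,"y":0.5,"z":8,"twist":0},{"x":0,"y":0,"z":10,"twist":0},{"x":0,"y":0,"z":10,"twist":0},{"x":0,"y":0,"z":10,"twist":0},{"x":0,"y":0,"z":10,"twist":0},{"x":0,"y":0,"z":10,"twist":0},{"x":0,"y":0,"z":10,"twist":0},{"x":0,"y":0,"z":10,"twist":0},{"x":0,"y":0,"z":10,"twist":0},{"x":0,"y":0,"z":10,"twist":0},{"x":0,"y":0,"z":8,"twist":0},{"x":0,"y":0,"z":0,"twist":0}]'
python3 - <<'E'
from h import *
from plant import imaging
where()
c=imaging.read_camera("scene");a=c["color"][:,:,::-1]
cv2.imwrite(f"pics/s3.png",cv2.resize(a[100:300,200:450],None,fx=2.7,fy=2.7))
E
```

```text
t: 5.65
tool_pos: [0.6048, 0.1558, 0.2692]
orientation: [-1.569, 0.087, -0.087]
force: [-0.1, -0.3, 0.6]
opening: 0.0251
t 5.65 uv [[ 41.7 208.5]] tip z 83.2 toolx in block deg 0.0 F [-0.1 -0.3  0.6] open 0.025101510480797697 q [0.17 0.29 1.55 0.   1.29 0.28] down [ 0.  0. -1.]
```

View pics/s3.png

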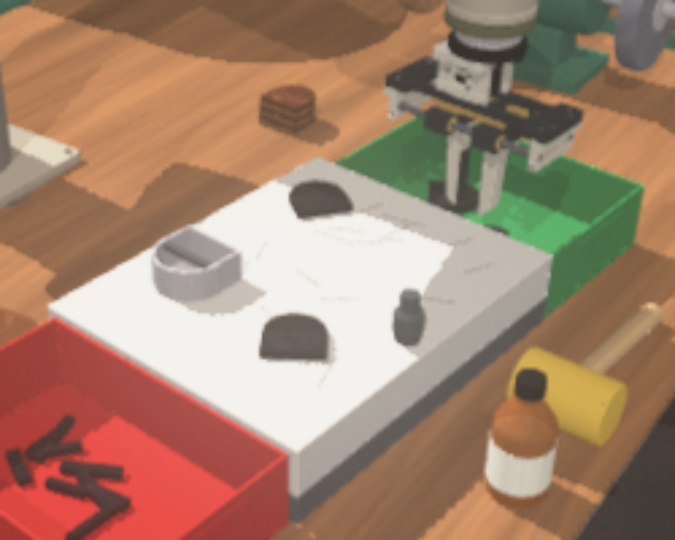

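Lift A has left the block. Next is lift B: raise, retreat, and come down behind it.

```bash
python3 -m inch '[{"x":0,"y":-25,"z":0,"twist":0},{"x":0,"y":-25,"z":0,"twist":0},{"x":-25,"y":0,"z":-33,"twist":0},{"x":-25,"y":0,"z":-33,"twist":0},{"x":-25,"y":0,"z":-33,"twist":0},{"x":-25,"y":0,"z":-33,"twist":0},{"x":-23,"y":0,"z":-31,"twist":0},{"x":0,"y":20,"z":0,"twist":0},{"x":0,"y":0,"z":0,"twist":0}]'
python3 - <<'E'
from h import *
from plant import imaging
delta(-81,48,83)
for n in("top","scene"):
    c=imaging.read_camera(n);a=c["color"][:,:,::-1]
    if n=="top": lifts(c)
    a=a[120:270,200:480] if n=="top" else a[100:300,200:450]
    cv2.imwrite(f"pics/{n}4.png",cv2.resize(a,None,fx=2.7,fy=2.7))
E
```

```text
t: 6.6
tool_pos: [0.4629, 0.0055, 0.2975]
orientation: [-1.569, 0.092, -0.088]
force: [-0.2, 0.2, -0.9]
opening: 0.0255
t 6.60 uv [[-82.6  43.3]] tip z 111.5 toolx in block deg -0.2 F [-0.2  0.2 -0.9] open 0.02548490470926916 q [-0.1  -0.17  1.98 -0.    1.33  0.02] down [-0.003  0.    -1.   ]
tool delta mm [ 1.6 28.5  4.7]
px [318. 235.] u -150..-117 v 14..82 centroid -132 53
px [240. 201.] u -89..-32 v 265..302 centroid -60 288
px [369. 177.] u 25..90 v -115..-52 centroid 55 -82
px [262. 172.] u -9..86 v 206..267 centroid 36 238
```

View pics/scene4.png

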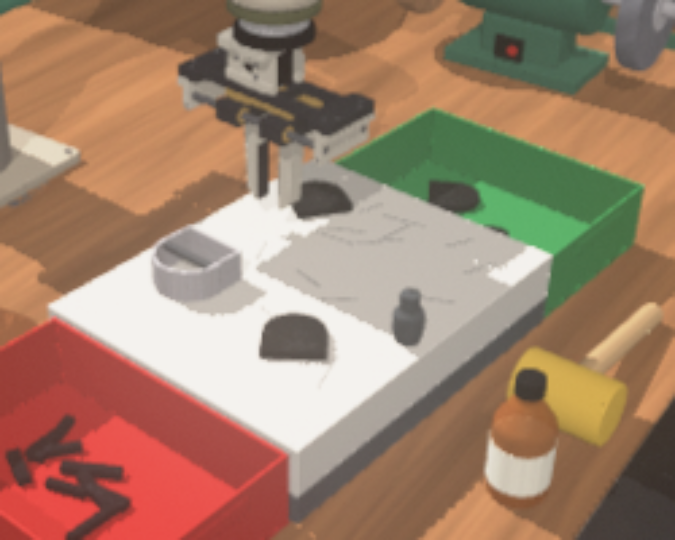

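View pics/top4.png

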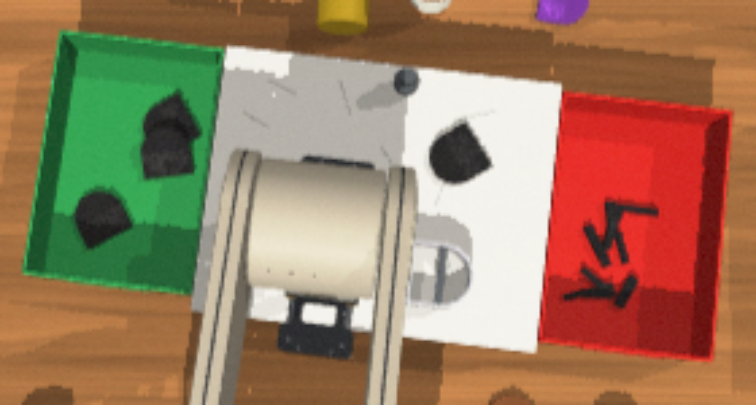

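Lift A is in the green tray, at (168,155) in the top crop. Now lower and push B.

```bash
python3 -m inch '[{"x":1.5,"y":14,"z":0,"twist":0},{"x":0,"y":10,"z":0,"twist":0},{"x":0,"y":4,"z":0,"twist":0},{"x":0,"y":0,"z":0,"twist":0},{"x":0,"y":0,"z":10,"twist":0},{"x":0,"y":0,"z":10,"twist":0},{"x":0,"y":0,"z":10,"twist":0},{"x":0,"y":0,"z":10,"twist":0},{"x":0,"y":0,"z":10,"twist":0},{"x":0,"y":0,"z":10,"twist":0}]'
python3 - <<'E'
from h import *
from plant import imaging
where()
c=imaging.read_camera("scene");a=c["color"][:,:,::-1]
cv2.imwrite(f"pics/s5.png",cv2.resize(a[100:300,200:450],None,fx=2.7,fy=2.7))
E
```

```text
t: 7.7
tool_pos: [0.4726, 0.0669, 0.2714]
orientation: [-1.569, 0.087, -0.088]
force: [0.2, 0.4, -0.4]
opening: 0.0254
t 7.70 uv [[-79.7 105.4]] tip z 85.4 toolx in block deg -0.0 F [ 0.2  0.4 -0.4] open 0.02538832682046891 q [ 0.03 -0.1   1.97 -0.    1.27  0.14] down [ 0. -0. -1.]
```

View pics/s5.png

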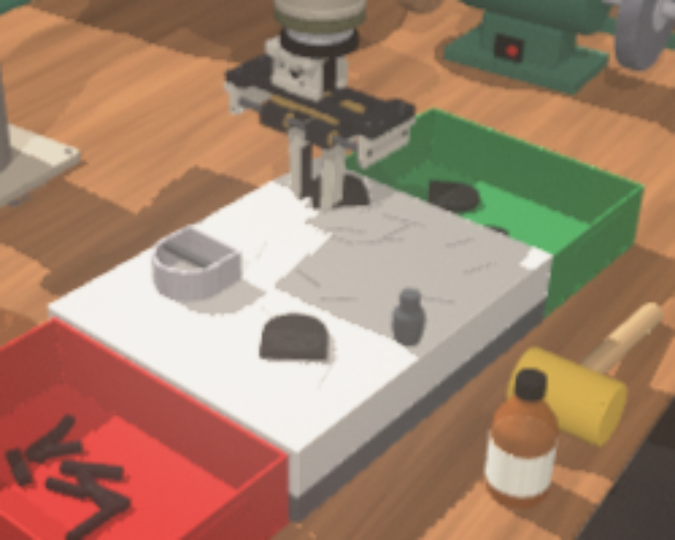

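B is moving, now around (345,190). I lower the tips 2 mm and carry on.

```bash
python3 -m inch '[{"x":0,"y":2,"z":8,"twist":0},{"x":0,"y":0,"z":10,"twist":0},{"x":0,"y":0,"z":10,"twist":0},{"x":0,"y":0,"z":10,"twist":0},{"x":0,"y":0,"z":10,"twist":0},{"x":0,"y":0,"z":10,"twist":0},{"x":0,"y":0,"z":10,"twist":0},{"x":0,"y":0,"z":10,"twist":0},{"x":0,"y":0,"z":10,"twist":0},{"x":0,"y":0,"z":10,"twist":0},{"x":0,"y":0,"z":6,"twist":0},{"x":0,"y":0,"z":0,"twist":0}]'
python3 - <<'E'
from h import *
from plant import imaging
delta(56,-142,130)
for n in("top","scene"):
    c=imaging.read_camera(n);a=c["color"][:,:,::-1]
    if n=="top": lifts(c);tall(c)
    a=a[120:270,200:480] if n=="top" else a[100:300,200:450]
    cv2.imwrite(f"pics/{n}6.png",cv2.resize(a,None,fx=2.7,fy=2.7))
E
```

```text
t: 8.95
tool_pos: [0.4842, 0.17, 0.2692]
orientation: [-1.569, 0.087, -0.087]
force: [0.7, 0.1, -0.3]
opening: 0.0254
t 8.95 uv [[-79.7 209.2]] tip z 83.2 toolx in block deg 0.0 F [ 0.7  0.1 -0.3] open 0.02540302345957853 q [0.24 0.01 1.87 0.   1.26 0.35] down [ 0.  0. -1.]
tool delta mm [ 135.6  -46.8 -351.2]
px [369. 177.] u 25..90 v -115..-52 centroid 55 -82
px [268. 179.] u -59..86 v 188..266 centroid 23 218
die 199 [-113. -108.] [132.  -6.]
punch 32 [118. -23.] [134.  -8.]
```

View pics/scene6.png

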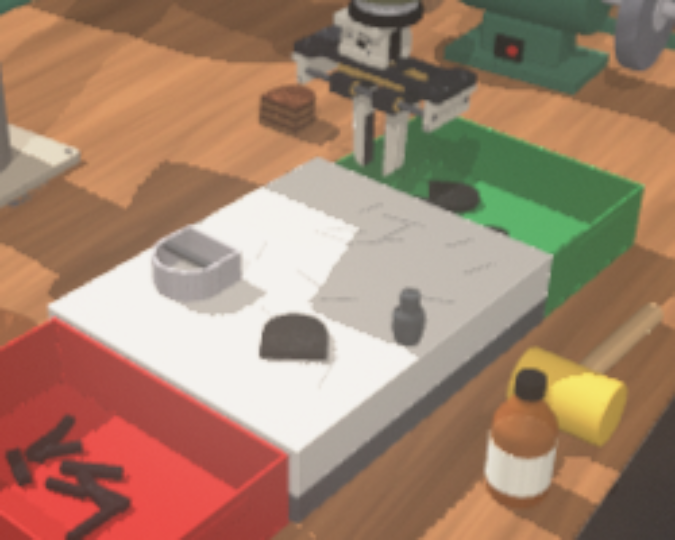

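View pics/top6.png

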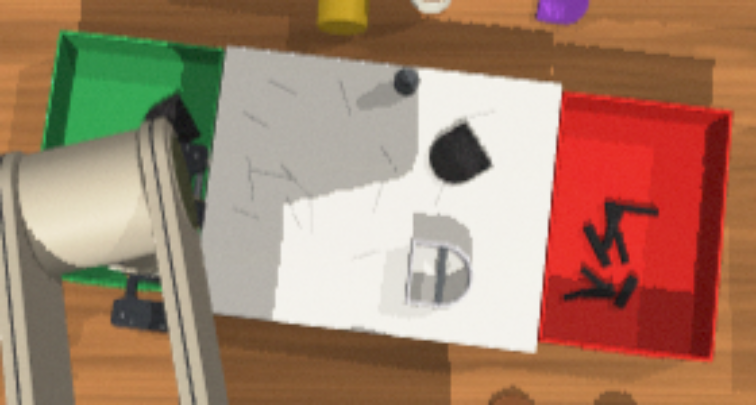

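B is off the block. For C I go high over the die and punch (tips at about 165) to a point behind the lift.

```bash
python3 -m inch '[{"x":0,"y":-40,"z":0,"twist":0},{"x":0,"y":-40,"z":0,"twist":0},{"x":15,"y":0,"z":-39,"twist":0},{"x":15,"y":0,"z":-39,"twist":0},{"x":15,"y":0,"z":-39,"twist":0},{"x":15,"y":0,"z":-39,"twist":0},{"x":15,"y":0,"z":-39,"twist":0},{"x":15,"y":0,"z":-39,"twist":0},{"x":15,"y":0,"z":-39,"twist":0},{"x":15,"y":0,"z":-39,"twist":0},{"x":15,"y":0,"z":-39,"twist":0},{"x":0,"y":0,"z":0,"twist":0}]'
python3 -m inch '[{"x":0,"y":25,"z":0,"twist":0},{"x":0,"y":25,"z":0,"twist":0},{"x":0,"y":0,"z":0,"twist":0}]'
python3 - <<'E'
from h import *
from plant import imaging
delta(57,-142,83)
for n in("top","scene"):
    c=imaging.read_camera(n);a=c["color"][:,:,::-1]
    if n=="top": lifts(c)
    a=a[120:270,200:480] if n=="top" else a[100:300,200:450]
    cv2.imwrite(f"pics/{n}7.png",cv2.resize(a,None,fx=2.7,fy=2.7))
E
```

```text
t: 10.25
tool_pos: [0.5789, -0.1998, 0.3489]
orientation: [-1.571, 0.092, -0.092]
force: [1.0, -0.4, 0.2]
opening: 0.0253
t: 10.55
tool_pos: [0.5772, -0.1941, 0.2949]
orientation: [-1.566, 0.094, -0.083]
force: [-0.5, 0.7, -0.4]
opening: 0.0248
t 10.55 uv [[  53.3 -142.4]] tip z 108.9 toolx in block deg -0.1 F [-0.5  0.7 -0.4] open 0.02483358366118314 q [-0.41  0.23  1.58  0.    1.34 -0.3 ] down [-0.007  0.003 -1.   ]
tool delta mm [ 3.9 25.9  0.3]
px [250. 202.] u -93..-32 v 211..302 centroid -62 255
px [392. 195.] u -24..58 v -189..-119 centroid 8 -155
px [366. 176.] u 27..90 v -94..-52 centroid 58 -72
px [262. 172.] u -9..86 v 206..267 centroid 36 238
```

View pics/scene7.png

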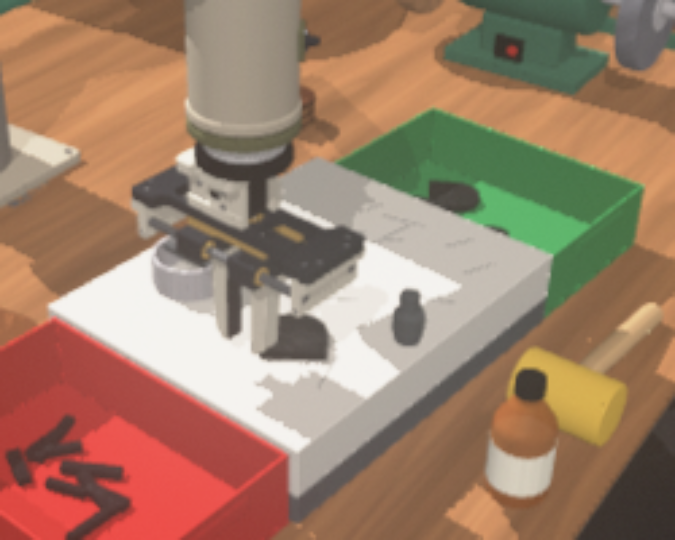

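View pics/top7.png

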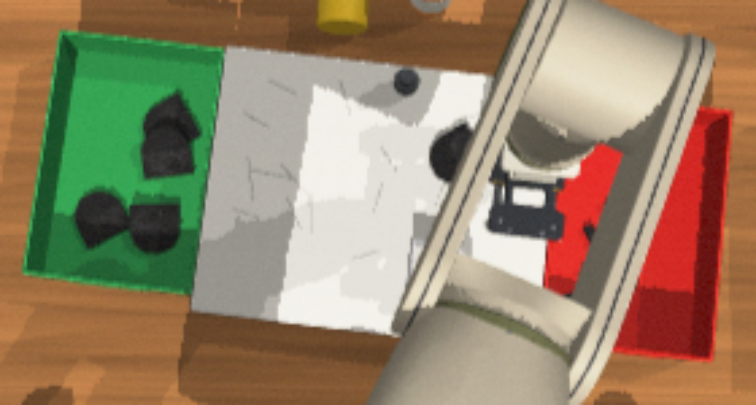

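Both A and B are in the green tray. The fingers stand behind C, so I lower and start pushing gently.

```bash
python3 -m inch '[{"x":3,"y":14,"z":0,"twist":0},{"x":0,"y":8,"z":0,"twist":0},{"x":0,"y":3,"z":0,"twist":0},{"x":0,"y":0,"z":0,"twist":0}]'
python3 -c "
from h import *
where()"
python3 -m inch '[{"x":0,"y":0,"z":8,"twist":0},{"x":0,"y":0,"z":10,"twist":0},{"x":0,"y":0,"z":10,"twist":0},{"x":0,"y":0,"z":10,"twist":0},{"x":0,"y":0,"z":10,"twist":0},{"x":0,"y":0,"z":10,"twist":0},{"x":0,"y":0,"z":10,"twist":0}]'
python3 - <<'E'
from h import *
from plant import imaging
where()
for n in("top","scene"):
    c=imaging.read_camera(n);a=c["color"][:,:,::-1]
    if n=="top": lifts(c)
    a=a[120:270,200:480] if n=="top" else a[100:300,200:450]
    cv2.imwrite(f"pics/{n}8.png",cv2.resize(a,None,fx=2.7,fy=2.7))
E
```

```text
t: 11.05
tool_pos: [0.5818, -0.1948, 0.2735]
orientation: [-1.569, 0.089, -0.087]
force: [-0.2, 0.3, -0.6]
opening: 0.0252
t 11.05 uv [[  57.9 -142.5]] tip z 87.5 toolx in block deg -0.0 F [-0.2  0.3 -0.6] open 0.02518292542935017 q [-0.41  0.26  1.58 -0.    1.3  -0.29] down [-0.001  0.    -1.   ]
t: 11.75
tool_pos: [0.5898, -0.1265, 0.2745]
orientation: [-1.569, 0.087, -0.088]
force: [0.6, -1.5, 1.0]
opening: 0.025
t 11.75 uv [[ 58.3 -73.7]] tip z 88.5 toolx in block deg -0.0 F [ 0.6 -1.5  1. ] open 0.024979777837034537 q [-0.3   0.23  1.61 -0.    1.29 -0.18] down [ 0. -0. -1.]
px [250. 202.] u -93..-32 v 211..302 centroid -62 255
px [365. 191.] u -20..60 v -121..-42 centroid 9 -81
px [262. 172.] u -9..86 v 206..267 centroid 36 238
```

View pics/scene8.png

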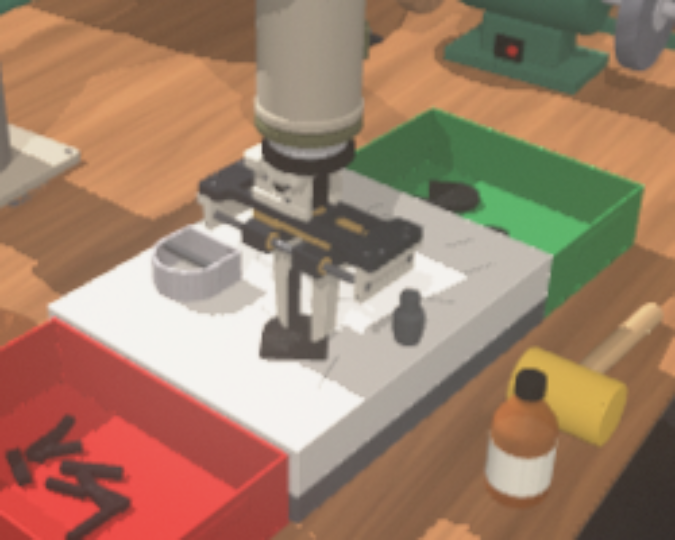

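View pics/top8.png

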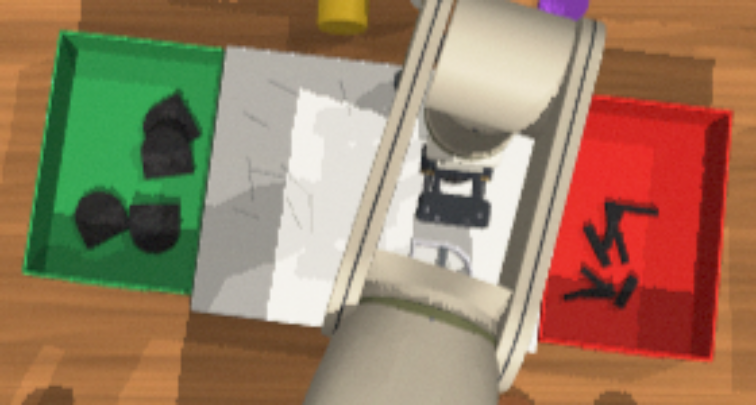

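The tips settled at 87.5, not 83, so the fingers have ridden onto the top of C. C hasn't moved: (295,340) as before. I'll raise straight up, go back behind it and lower further, checking the height before pushing.

```bash
python3 -m inch '[{"x":0,"y":-10,"z":0,"twist":0},{"x":0,"y":-15,"z":0,"twist":0},{"x":0,"y":0,"z":-35,"twist":0},{"x":0,"y":0,"z":-35,"twist":0},{"x":0,"y":0,"z":0,"twist":0},{"x":0,"y":10,"z":0,"twist":0},{"x":0,"y":10,"z":0,"twist":0},{"x":0,"y":0,"z":0,"twist":0},{"x":0,"y":0,"z":0,"twist":0}]'
python3 - <<'E'
from h import *
from plant import imaging
delta(57,-142,83)
for n in("top","scene"):
    c=imaging.read_camera(n);a=c["color"][:,:,::-1]
    if n=="top": lifts(c)
    a=a[120:270,200:480] if n=="top" else a[100:300,200:450]
    cv2.imwrite(f"pics/{n}9.png",cv2.resize(a,None,fx=2.7,fy=2.7))
E
```

```text
t: 12.75
tool_pos: [0.5816, -0.196, 0.2783]
orientation: [-1.568, 0.088, -0.086]
force: [-0.6, 0.2, 0.5]
opening: 0.0249
t 12.75 uv [[  57.9 -143.8]] tip z 92.3 toolx in block deg 0.0 F [-0.6  0.2  0.5] open 0.024939862037874433 q [-0.41  0.26  1.58  0.    1.31 -0.3 ] down [-0.002  0.001 -1.   ]
tool delta mm [-0.8  9.3  1.8]
px [250. 202.] u -93..-32 v 211..302 centroid -62 255
px [391. 193.] u -20..61 v -189..-121 centroid 10 -157
px [366. 176.] u 27..90 v -93..-51 centroid 58 -72
px [262. 172.] u -9..86 v 206..267 centroid 36 238
```

View pics/scene9.png

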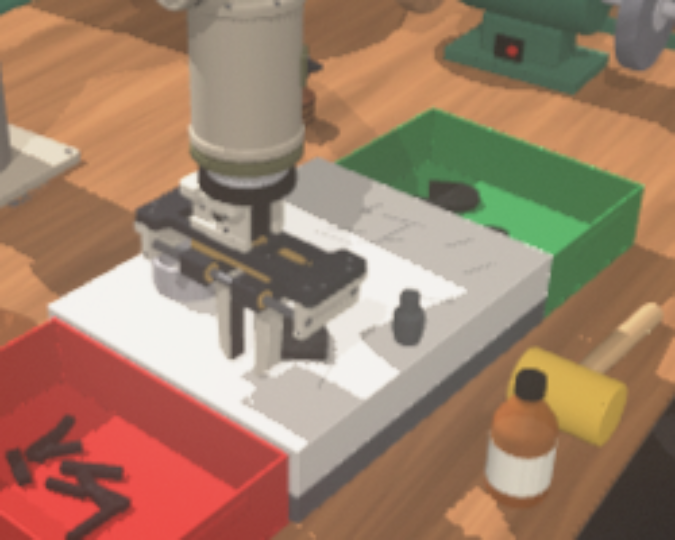

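```bash
python3 -m inch '[{"x":-1,"y":5,"z":0,"twist":0},{"x":0,"y":4,"z":0,"twist":0},{"x":0,"y":0,"z":0,"twist":0},{"x":0,"y":0,"z":0,"twist":0},{"x":0,"y":0,"z":0,"twist":0}]'
python3 -c "
from h import *
where()"
```

```text
t: 13.35
tool_pos: [0.5809, -0.1969, 0.2703]
orientation: [-1.569, 0.088, -0.088]
force: [0.3, 0.3, 0.3]
opening: 0.0253
t 13.35 uv [[  57.2 -144.7]] tip z 84.3 toolx in block deg -0.0 F [0.3 0.3 0.3] open 0.025345904420852713 q [-0.41  0.26  1.59 -0.    1.29 -0.3 ] down [ 0. -0. -1.]
```

```bash
python3 -m inch '[{"x":0,"y":1.5,"z":0,"twist":0},{"x":0,"y":0,"z":8,"twist":0},{"x":0,"y":0,"z":8,"twist":0},{"x":0,"y":0,"z":8,"twist":0},{"x":0,"y":0,"z":8,"twist":0},{"x":0,"y":0,"z":8,"twist":0},{"x":0,"y":0,"z":8,"twist":0},{"x":0,"y":0,"z":0,"twist":0}]'
python3 - <<'E'
from h import *
from plant import imaging
where()
for n in("top","scene"):
    c=imaging.read_camera(n);a=c["color"][:,:,::-1]
    if n=="top": lifts(c)
    a=a[120:270,200:480] if n=="top" else a[100:300,200:450]
    cv2.imwrite(f"pics/{n}10.png",cv2.resize(a,None,fx=2.7,fy=2.7))
E
```

```text
t: 14.15
tool_pos: [0.5864, -0.1479, 0.2688]
orientation: [-1.569, 0.087, -0.087]
force: [1.2, -0.2, -0.3]
opening: 0.025
t 14.15 uv [[ 57.2 -95.4]] tip z 82.8 toolx in block deg 0.0 F [ 1.2 -0.2 -0.3] open 0.025028779081628188 q [-0.33  0.24  1.61  0.    1.28 -0.22] down [ 0.  0. -1.]
px [250. 202.] u -93..-32 v 211..302 centroid -62 255
px [372. 188.] u -22..93 v -144..-53 centroid 14 -98
px [262. 172.] u -9..86 v 206..267 centroid 36 238
```

View pics/scene10.png

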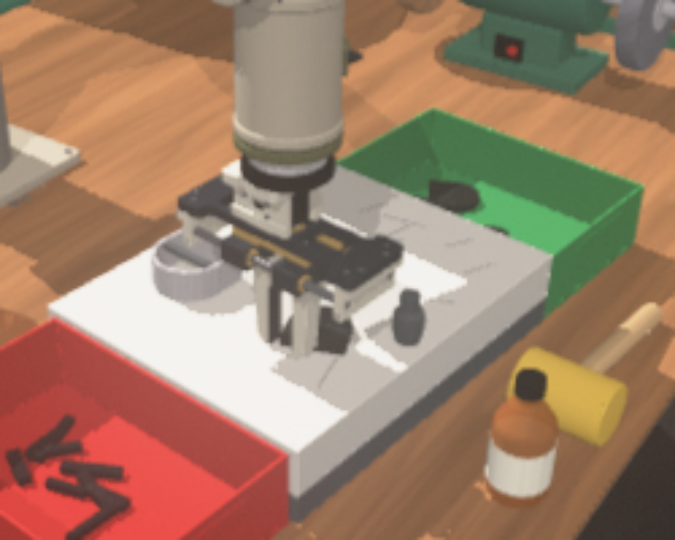

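View pics/top10.png

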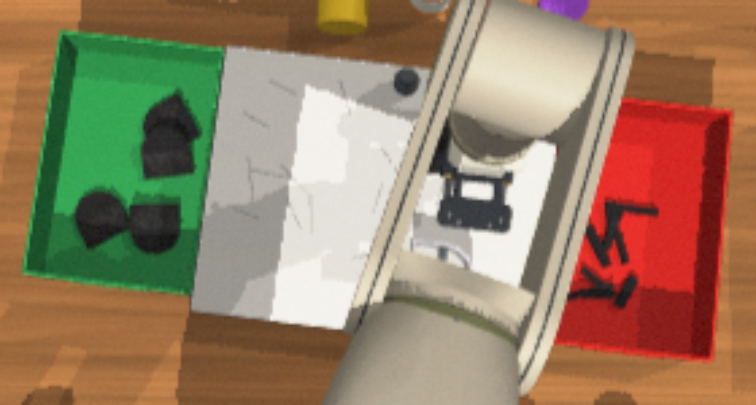

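C is moving, and its right corner at (350,350) is still clear of the punch at (408,330). I'll measure that gap in the scene view, then continue.

```bash
python3 - <<'E'
from h import *
from plant import imaging
c=dict(fx=0);c=imaging.read_camera("scene")
for p in((330,224),(329,229),(308,224)): print(uv(ray(c,p,.086)*1e3).round())
E
python3 -m inch '[{"x":-1,"y":0,"z":8,"twist":0},{"x":-1,"y":0,"z":8,"twist":0},{"x":-1,"y":0,"z":8,"twist":0},{"x":0,"y":0,"z":8,"twist":0},{"x":0,"y":0,"z":0,"twist":0}]'
python3 - <<'E'
from h import *
from plant import imaging
where()
for n in("top","scene"):
    c=imaging.read_camera(n);a=c["color"][:,:,::-1]
    if n=="top": lifts(c)
    a=a[120:270,200:480] if n=="top" else a[180:260,270:390]
    cv2.imwrite(f"pics/{n}11.png",cv2.resize(a,None,fx=2.7 if n=="top" else 6,fy=2.7 if n=="top" else 6))
E
```

```text
[[ 95. -51.]]
[[105. -68.]]
[[ 56. -85.]]
t: 14.8
tool_pos: [0.5869, -0.1157, 0.2688]
orientation: [-1.569, 0.087, -0.087]
force: [0.2, 0.4, 1.5]
opening: 0.025
t 14.80 uv [[ 54.2 -63.4]] tip z 82.8 toolx in block deg 0.0 F [0.2 0.4 1.5] open 0.02499136228876561 q [-0.28  0.23  1.63  0.    1.28 -0.17] down [ 0.  0. -1.]
px [250. 202.] u -93..-32 v 211..302 centroid -62 255
px [358. 187.] u -26..89 v -108..-11 centroid 14 -59
px [262. 172.] u -9..86 v 206..267 centroid 36 238
```

View pics/scene11.png

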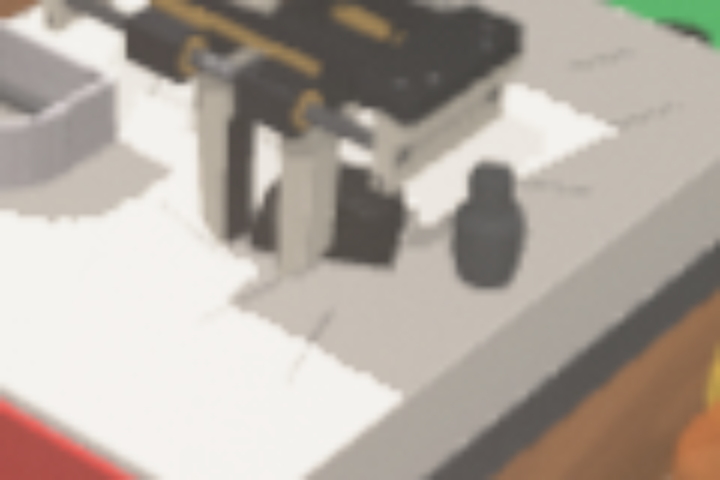

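View pics/top11.png

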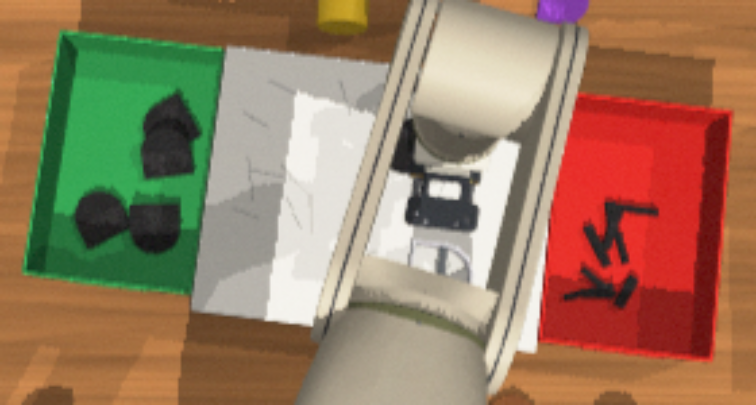

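C's right corner, at crop (395,265), has drifted to roughly u≈100, and the punch starts at 114. I'll back off and measure before passing the punch.

```bash
python3 -m inch '[{"x":0,"y":0,"z":-10,"twist":0},{"x":0,"y":-40,"z":0,"twist":0},{"x":0,"y":-40,"z":-10,"twist":0},{"x":0,"y":0,"z":-45,"twist":0},{"x":0,"y":0,"z":-45,"twist":0},{"x":0,"y":0,"z":0,"twist":0}]'
python3 - <<'E'
from h import *
from plant import imaging
where()
for n in("top","scene"):
    c=imaging.read_camera(n);a=c["color"][:,:,::-1]
    if n=="top": lifts(c);tall(c)
    a=a[120:270,200:480] if n=="top" else a[180:260,270:390]
    cv2.imwrite(f"pics/{n}12.png",cv2.resize(a,None,fx=2.7 if n=="top" else 6,fy=2.7 if n=="top" else 6))
E
```

```text
t: 15.5
tool_pos: [0.5732, -0.232, 0.3493]
orientation: [-1.572, 0.091, -0.093]
force: [0.5, 1.1, 0.0]
opening: 0.025
t 15.50 uv [[  53.5 -180.5]] tip z 163.3 toolx in block deg -0.3 F [0.5 1.1 0. ] open 0.025045238926702545 q [-0.47  0.21  1.5  -0.    1.43 -0.35] down [ 0.001 -0.003 -1.   ]
px [250. 202.] u -93..-32 v 211..302 centroid -62 255
px [351. 174.] u 30..93 v -61..3 centroid 59 -27
px [262. 172.] u -9..86 v 206..267 centroid 36 238
die 166 [-114.  -89.] [133.  -4.]
punch 33 [118. -23.] [134.  -8.]
```

View pics/top12.png

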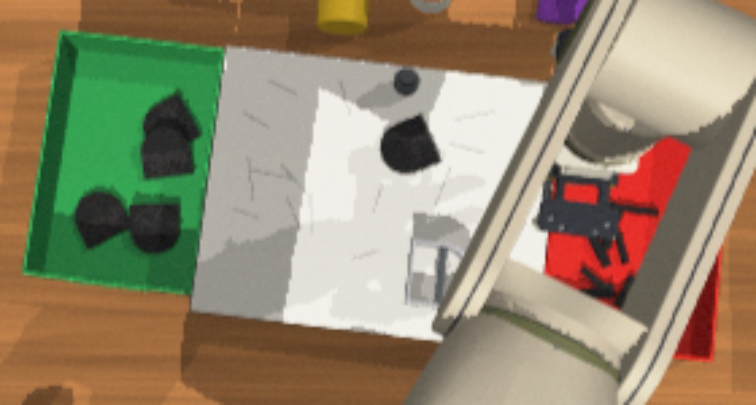

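View pics/scene12.png

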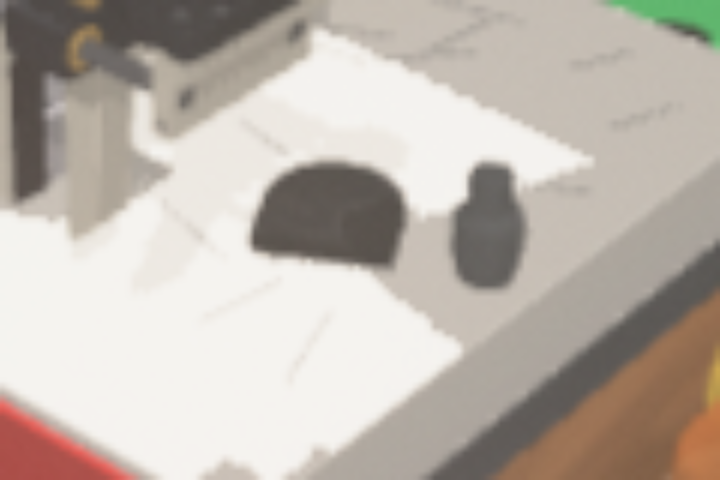

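C is at u 30..93, v −61..3, about 20 mm clear of the punch, having drifted only 4 mm. I'll go back in at u=57.

```bash
python3 -m inch '[{"x":2,"y":0,"z":40,"twist":0},{"x":2,"y":0,"z":45,"twist":0},{"x":0,"y":35,"z":0,"twist":0},{"x":0,"y":25,"z":0,"twist":0},{"x":0,"y":12,"z":0,"twist":0},{"x":0,"y":6,"z":0,"twist":0},{"x":0,"y":0,"z":0,"twist":0},{"x":0,"y":0,"z":0,"twist":0},{"x":0,"y":0,"z":0,"twist":0}]'
python3 -c "
from h import *
delta(57,-94,83)"
```

```text
t: 16.5
tool_pos: [0.5885, -0.1427, 0.2724]
orientation: [-1.57, 0.086, -0.09]
force: [0.4, -0.3, 0.9]
opening: 0.0254
t 16.50 uv [[ 58.8 -90. ]] tip z 86.4 toolx in block deg -0.1 F [ 0.4 -0.3  0.9] open 0.025358895201340458 q [-0.32  0.24  1.61  0.    1.29 -0.21] down [ 0.002 -0.001 -1.   ]
tool delta mm [-1.8  3.4 -4. ]
```

```bash
python3 -m inch '[{"x":-1,"y":2.5,"z":0,"twist":0},{"x":0,"y":0.5,"z":0,"twist":0},{"x":0,"y":0,"z":0,"twist":0},{"x":0,"y":0,"z":6,"twist":0},{"x":0,"y":0,"z":8,"twist":0},{"x":0,"y":0,"z":8,"twist":0},{"x":0,"y":0,"z":8,"twist":0},{"x":0,"y":0,"z":8,"twist":0},{"x":0,"y":0,"z":8,"twist":0},{"x":0,"y":0,"z":0,"twist":0}]'
python3 - <<'E'
from h import *
from plant import imaging
where()
for n in("top","scene"):
    c=imaging.read_camera(n);a=c["color"][:,:,::-1]
    if n=="top": lifts(c)
    else: cv2.imwrite(f"pics/{n}13.png",cv2.resize(a[170:270,270:420],None,fx=5,fy=5))
E
```

```text
t: 17.5
tool_pos: [0.5922, -0.0952, 0.2677]
orientation: [-1.569, 0.087, -0.087]
force: [-0.4, -0.1, -0.2]
opening: 0.0253
t 17.50 uv [[ 57.2 -42.4]] tip z 81.7 toolx in block deg 0.0 F [-0.4 -0.1 -0.2] open 0.025267729015571384 q [-0.25  0.23  1.63  0.    1.28 -0.13] down [ 0.  0. -1.]
px [250. 202.] u -93..-32 v 211..302 centroid -62 255
px [352. 185.] u -22..91 v -85..14 centroid 18 -35
px [262. 172.] u -9..86 v 206..267 centroid 36 238
```

View pics/scene13.png

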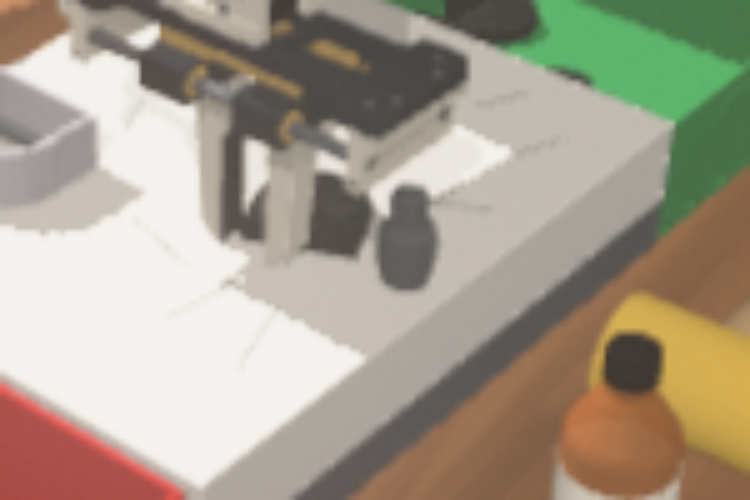

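```bash
python3 -m inch '[{"x":-1,"y":-1,"z":8,"twist":0},{"x":-1,"y":0,"z":8,"twist":0},{"x":-1,"y":0,"z":8,"twist":0},{"x":0,"y":0,"z":8,"twist":0},{"x":0,"y":0,"z":8,"twist":0},{"x":0,"y":0,"z":8,"twist":0},{"x":0,"y":0,"z":0,"twist":0}]'
python3 - <<'E'
from h import *
from plant import imaging
where()
for n in("top","scene"):
    c=imaging.read_camera(n);a=c["color"][:,:,::-1]
    if n=="top": lifts(c);tall(c)
    else: cv2.imwrite(f"pics/{n}14.png",cv2.resize(a[150:250,270:420],None,fx=5,fy=5))
E
```

```text
t: 18.3
tool_pos: [0.5946, -0.0472, 0.2687]
orientation: [-1.569, 0.087, -0.087]
force: [-0.5, -0.7, 0.1]
opening: 0.0253
t 18.30 uv [[54.2  5.5]] tip z 82.7 toolx in block deg 0.0 F [-0.5 -0.7  0.1] open 0.025256938889458017 q [-0.17  0.22  1.64  0.    1.28 -0.05] down [-0.  0. -1.]
px [250. 202.] u -93..-32 v 211..302 centroid -63 255
px [334. 184.] u -25..82 v -32..72 centroid 14 17
px [262. 172.] u -9..86 v 206..267 centroid 36 238
die 52 [-108. -109.] [-47. -42.]
```

View pics/scene14.png

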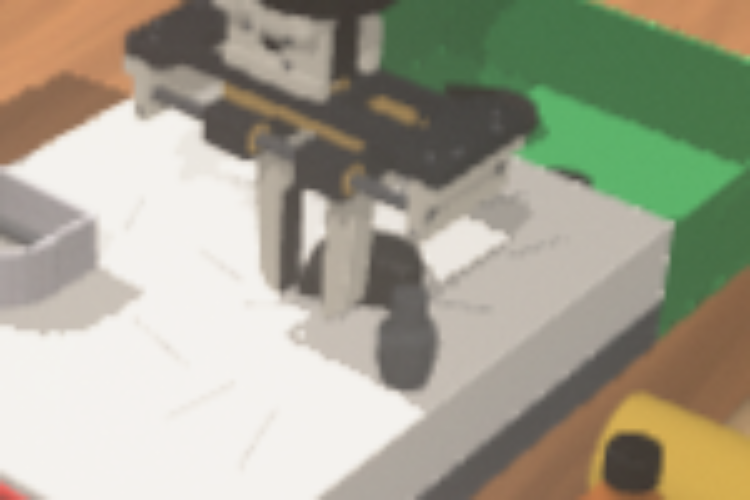

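C is past the punch. Next are the open block and the edge.

```bash
python3 -m inch '[{"x":0,"y":0,"z":8,"twist":0},{"x":0,"y":0,"z":10,"twist":0},{"x":0,"y":0,"z":10,"twist":0},{"x":0,"y":0,"z":10,"twist":0},{"x":0,"y":0,"z":10,"twist":0},{"x":0,"y":0,"z":10,"twist":0},{"x":0,"y":0,"z":10,"twist":0},{"x":0,"y":0,"z":10,"twist":0},{"x":0,"y":0,"z":10,"twist":0},{"x":0,"y":0,"z":8,"twist":0},{"x":0,"y":0,"z":0,"twist":0}]'
python3 - <<'E'
from h import *
from plant import imaging
where()
for n in("top","scene"):
    c=imaging.read_camera(n);a=c["color"][:,:,::-1]
    if n=="top": lifts(c);tall(c)
    else: cv2.imwrite(f"pics/{n}15.png",cv2.resize(a[130:230,300:450],None,fx=5,fy=5))
E
```

```text
t: 19.5
tool_pos: [0.6053, 0.0481, 0.2688]
orientation: [-1.569, 0.087, -0.087]
force: [0.4, 0.2, 0.4]
opening: 0.0251
t 19.50 uv [[ 54.3 101.5]] tip z 82.8 toolx in block deg 0.0 F [0.4 0.2 0.4] open 0.025125763674158197 q [-0.01  0.25  1.61  0.    1.28  0.11] down [ 0.  0. -1.]
px [245. 202.] u -92..-32 v 245..302 centroid -62 275
px [301. 181.] u -25..69 v 72..169 centroid 7 115
px [255. 172.] u -9..71 v 250..267 centroid 31 258
die 200 [-113. -108.] [132.  -6.]
punch 32 [118. -23.] [134.  -8.]
```

View pics/scene15.png

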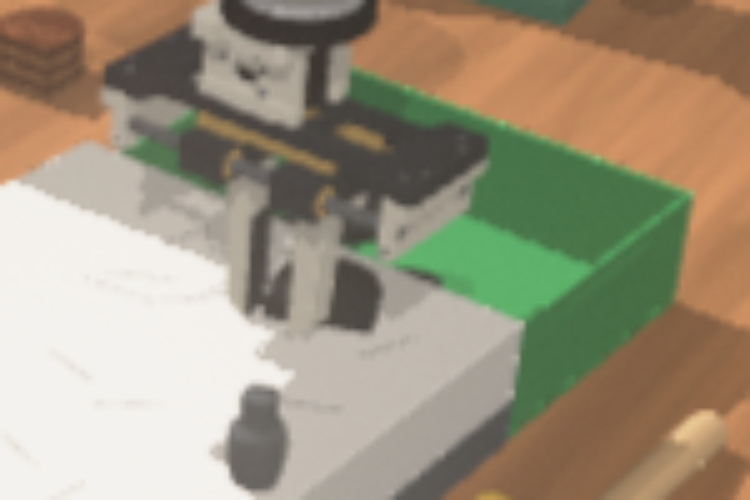

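```bash
python3 -m inch '[{"x":0,"y":0,"z":8,"twist":0},{"x":0,"y":0,"z":10,"twist":0},{"x":0,"y":0,"z":10,"twist":0},{"x":0,"y":0,"z":10,"twist":0},{"x":0,"y":0,"z":10,"twist":0},{"x":0,"y":0,"z":10,"twist":0},{"x":0,"y":0,"z":10,"twist":0},{"x":0,"y":0,"z":10,"twist":0},{"x":0,"y":0,"z":10,"twist":0},{"x":0,"y":0,"z":10,"twist":0},{"x":0,"y":0,"z":10,"twist":0},{"x":0,"y":0,"z":0,"twist":0}]'
python3 -m inch '[{"x":0,"y":-30,"z":0,"twist":0},{"x":0,"y":-30,"z":0,"twist":0},{"x":0,"y":0,"z":-40,"twist":0},{"x":0,"y":0,"z":-40,"twist":0},{"x":0,"y":0,"z":-40,"twist":0},{"x":0,"y":0,"z":-40,"twist":0},{"x":0,"y":0,"z":0,"twist":0}]'
python3 - <<'E'
from h import *
from plant import imaging
where()
for n in("top","scene"):
    c=imaging.read_camera(n);a=c["color"][:,:,::-1]
    if n=="top":
        P=depthpts(c);q=uv(P.reshape(-1,3)*1e3).reshape(400,640,2)
        m=(q[...,1]>200)&(q[...,1]<374)&(abs(q[...,0])<132)&(c["color"].max(2)<80)
        k,l,st,ce=cv2.connectedComponentsWithStats(m.astype(np.uint8))
        for i in range(1,k):
            if st[i,4]>60: print(ce[i].round(),st[i,4],"z",np.percentile(P[l==i][:,2],[2,50,98]).round(3),"u",np.percentile(q[l==i][:,0],[1,99]).round(),"v",np.percentile(q[l==i][:,1],[1,99]).round())
        tall(c)
    a=a[120:270,200:480] if n=="top" else a[100:300,200:450]
    cv2.imwrite(f"pics/{n}16.png",cv2.resize(a,None,fx=2.7,fy=2.7))
E
```

```text
t: 20.8
tool_pos: [0.6173, 0.1557, 0.2687]
orientation: [-1.569, 0.087, -0.087]
force: [-0.6, 0.4, -0.5]
opening: 0.0251
t: 21.5
tool_pos: [0.5989, -0.0093, 0.3288]
orientation: [-1.571, 0.092, -0.092]
force: [0.8, 0.1, -0.2]
opening: 0.025
t 21.50 uv [[54.3 43.7]] tip z 142.8 toolx in block deg -0.3 F [ 0.8  0.1 -0.2] open 0.024999534825324472 q [-0.1   0.17  1.58 -0.    1.39  0.02] down [-0.    -0.002 -1.   ]
[264. 169.] 593 z [0.004 0.015 0.061] u [  4. 113.] v [213. 282.]
[247. 202.] 651 z [0.002 0.012 0.02 ] u [-88. -26.] v [227. 347.]
die 134 [-113. -108.] [  9. -33.]
```

View pics/scene16.png

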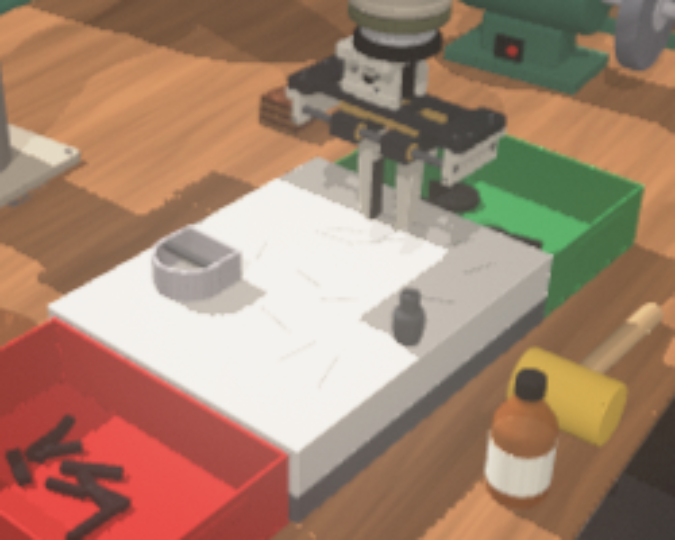

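View pics/top16.png

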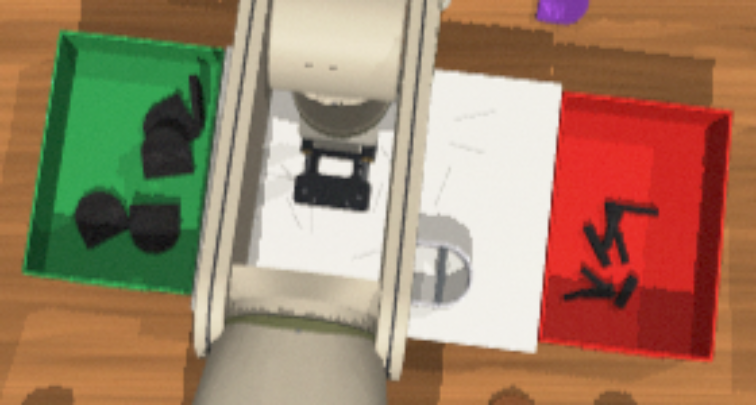

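C dropped in but seems to stand on edge against the tray wall. I'll move the arm clear and measure its top against the 75 mm rim.

```bash
python3 -m inch '[{"x":0,"y":-40,"z":0,"twist":0},{"x":0,"y":-20,"z":-40,"twist":0},{"x":0,"y":0,"z":-45,"twist":0},{"x":0,"y":0,"z":-45,"twist":0},{"x":0,"y":0,"z":-45,"twist":0},{"x":0,"y":0,"z":-45,"twist":0},{"x":0,"y":0,"z":-30,"twist":0},{"x":0,"y":0,"z":0,"twist":0},{"x":0,"y":0,"z":0,"twist":0}]'
python3 - <<'E'
from h import *
from plant import imaging
where()
for n in("top","scene"):
    c=imaging.read_camera(n);a=c["color"][:,:,::-1]
    P=depthpts(c);q=uv(P.reshape(-1,3)*1e3).reshape(400,640,2)
    if n=="top":tall(c)
    m=(q[...,1]>185)&(q[...,1]<374)&(abs(q[...,0])<136)&(c["color"].max(2)<80)&(P[...,2]<.12)
    k,l,st,ce=cv2.connectedComponentsWithStats(m.astype(np.uint8))
    for i in range(1,k):
            if st[i,4]>20: print(n,ce[i].round(),st[i,4],"z",np.percentile(P[l==i][:,2],[2,50,98,100]).round(3),"u",np.percentile(q[l==i][:,0],[1,99]).round(),"v",np.percentile(q[l==i][:,1],[1,99]).round())
    m=(q[...,1]>195)&(q[...,1]<260)&(q[...,0]>40)&(q[...,0]<125)&(P[...,2]>.03)&(c["color"].max(2)<80)
    print(n,"high black",m.sum(), P[m][:,2].max() if m.any() else "", q[m].min(0),q[m].max(0))
    a=a[120:220,200:320] if n=="top" else a[130:230,320:450]
    cv2.imwrite(f"pics/{n}17.png",cv2.resize(a,None,fx=6,fy=6))
E
```

```text
t: 22.5
tool_pos: [0.5718, -0.2526, 0.3885]
orientation: [-1.568, 0.088, -0.088]
force: [-0.7, 0.1, -0.1]
opening: 0.0249
t 22.50 uv [[  54.4 -201.1]] tip z 202.5 toolx in block deg -0.0 F [-0.7  0.1 -0.1] open 0.024906203503987565 q [-0.5   0.21  1.43  0.    1.5  -0.39] down [-0.     0.001 -1.   ]
die 195 [-113. -108.] [132.  -5.]
punch 32 [118. -23.] [133.  -8.]
top [264. 169.] 593 z [0.003 0.015 0.061 0.065] u [  4. 114.] v [213. 282.]
top [247. 202.] 637 z [0.003 0.013 0.02  0.022] u [-87. -25.] v [227. 348.]
top high black 74 0.06530413619560932 [ 58.43341522 211.09306128] [116.66668545 228.34981853]
scene [363. 170.] 47 z [0.009 0.012 0.015 0.021] u [-84. -51.] v [289. 343.]
scene [372. 175.] 33 z [0.005 0.011 0.02  0.022] u [-40. -21.] v [280. 340.]
scene high black 12 0.06255820091919634 [ 90.66884014 218.57775709] [117.27435755 225.49867501]
```

View pics/scene17.png

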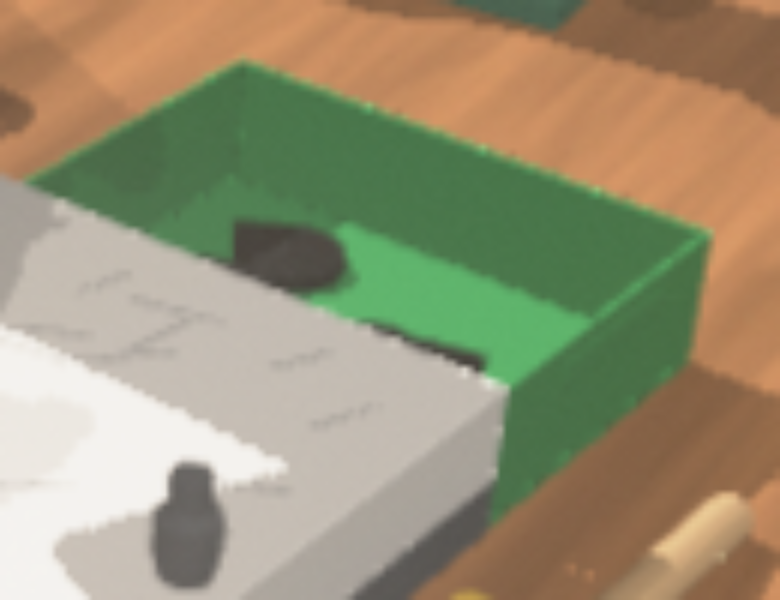

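View pics/top17.png

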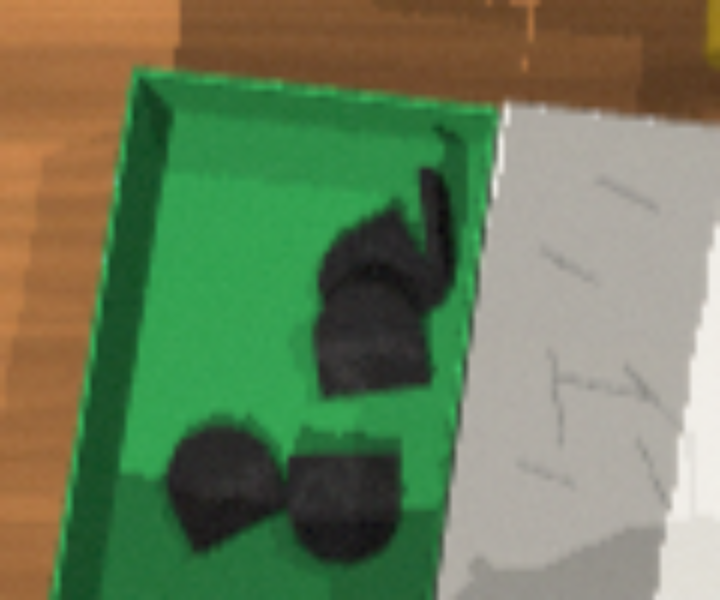

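Both cameras put C's top at 63–65 mm, 10 mm or more under the rim. It is inside the walls (u up to 117 of 136, v from 211, wall at 196) and reads the same as 1 s earlier. The die and punch haven't moved. One last settle check, then I hand in.

```bash
python3 -m inch '[{"x":0,"y":0,"z":0,"twist":0},{"x":0,"y":0,"z":0,"twist":0},{"x":0,"y":0,"z":0,"twist":0},{"x":0,"y":0,"z":0,"twist":0},{"x":0,"y":0,"z":0,"twist":0}]'
python3 - <<'E'
from h import *
from plant import imaging,robot
c=imaging.read_camera("top");tall(c)
P=depthpts(c);q=uv(P.reshape(-1,3)*1e3).reshape(400,640,2)
m=(q[...,1]>195)&(q[...,1]<260)&(q[...,0]>40)&(q[...,0]<125)&(P[...,2]>.03)&(c["color"].max(2)<80)
print(m.sum(),P[m][:,2].max(),q[m].min(0),q[m].max(0))
robot.close_job()
E
```

```text
t: 23.1
tool_pos: [0.5715, -0.253, 0.3888]
orientation: [-1.569, 0.088, -0.088]
force: [0.2, 0.3, -0.2]
opening: 0.0253
die 199 [-113. -108.] [132.  -5.]
punch 31 [118. -23.] [134.  -8.]
71 0.06662903075568265 [ 55.87605327 211.32448185] [115.42907054 244.49588648]
the job is handed in; nothing more can be done
```

All three black lifts are in the green tray and the job was handed in at about 23 s of the 72 s allowed. I pushed them along the block and over its +y edge with the two fingers part-open; none was picked up.

- **Lifts A and B:** they lie flat in the tray, A partly on top of one of the earlier lifts.
- **Lift C:** it stands on edge near the block-side wall instead of lying flat. Its top measures 63–67 mm in both cameras, under the 75 mm rim. It is inside the walls and hardly changed over the last second or so. I left it as it was.
- **Die and punch:** they measure where they were at the start, to within 1 mm or so. Nothing was dropped on the bench or in the red tray in the last pictures. I did not re-measure the other bench objects one by one, but the fingers never went near them.

**What went wrong:** on the first push at C the fingers came down about 4 mm too high and slid over its top without moving it. I backed off, lowered the fingers and pushed it again, stopping midway to check that it would clear the punch.

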